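Build up the sheet-rest post

TASK

Set up the sheet rest on the bench beside the press brake: put the taller of the two open spacer rings over the post's spindle, down on the foot, then put the closed-top cap over the spindle so that it sits on that spacer. The cap must go on last because nothing passes over it. Leave the shorter ring where it is.

Things in the scene. Friction and masses are not known exactly. Their poses are not given: they have to be found in the camera images.
- post: sheet-rest post fixed to the bench: round dark steel foot, 110 mm in diameter and 12 mm thick, with four flat screw heads 2.5 mm high near its rim, and an upright plain steel spindle in its middle, 18 mm in diameter, its top 68 mm above the bench; the last 10 mm taper to 8 mm diameter. Origin on the spindle's axis at the underside of the foot (bench level), z up
- tall_spacer: the taller spacer, a plain steel ring open at both ends: 54 mm outer diameter, 34 mm bore, 40 mm high, 0.15 to 0.31 kg, standing upright on the bench; origin on its axis at its underside, z along its axis, up
- short_spacer: the shorter spacer, a plain steel ring like the taller one (54 mm outer diameter, 34 mm bore) but only 22 mm high, standing on the bench; not wanted and to be left alone; origin on its axis at its underside, z up
- cap: the cap, a plain steel round part with a closed, slightly crowned top and an open underside: 54 mm outer diameter, 34 mm high at the rim and 38 mm at the crown, 0.17 to 0.35 kg; a blind bore of 34 mm diameter goes 22 mm up from its underside. Stands on the bench open side down, as it must go on the spindle; origin on its axis at its underside, z up
Not all that is in view belongs to the job. Leave any blue or pink look-alike of the tall_spacer alone.

How it is judged:
On the way:
1. the taller spacer is over the spindle, flat on the foot and let go, with the cap not yet on (horizontal distance between tall_spacer and post below 0.012 m and z of tall_spacer in the frame of post between 0.007 and 0.017 m and angle between tall_spacer's own z axis and vertical below 0.17 rad and linear speed of tall_spacer below 0.02 m/s and contact force between tall_spacer and the fingers below 0.3 N and horizontal distance between cap and post above 0.04 m), for 0.2 s.
At the end, for the whole second after the job is handed in: The taller spacer is on the foot (underside 12 mm above the bench) and the cap on the spacer (underside at 52 mm), each within 5 mm; both within 12 mm of the spindle axis and 10 degrees of upright, at rest and let go; the shorter spacer is within 30 mm of its start (horizontal distance between each of tall_spacer, cap and post below 0.012 m and z of tall_spacer in the frame of post between 0.007 and 0.017 m and angle between each of tall_spacer, cap's own z axis and vertical below 0.17 rad and linear speed of each of tall_spacer, cap below 0.02 m/s and contact force between each of tall_spacer, cap and the fingers below 0.3 N and z of cap in the frame of post between 0.047 and 0.057 m and distance of short_spacer from where it was at the start of the episode below 0.03 m); the robot touches nothing.
It fails at once if the shorter spacer is moved more than 30 mm (distance of short_spacer from where it was at the start of the episode above 0.03 m).
It also fails if it takes over 64 s, if anything falls off the work surface, if the arm or the gripper's body presses on something with over 40 N, if the wrist force passes 120 N, or if a joint passes its speed limit or range.

ROBOT

A 7-joint arm with a two-finger parallel gripper is mounted at the origin on a cart in front of the work surface, level with it; the furniture and walls round the work are solid. World frame = base frame: x ahead of the robot, y to its left, z up, the work surface at z = 0. Lengths are in m, angles in rad, forces in N, time in s.
With the tool pointing down it reaches from about 0.4 to 0.85 m from the base axis. Payload 10.4 kg.
Tool frame: the origin (TCP) lies midway between the tips of the shut fingers; the grasp point (between the pads) lies 19 mm behind it; z points along the fingers, x is the direction in which the jaws open and shut, and the axes are right-handed (so a half turn about z gives the same grasp; the last joint's range is limited). The gripper opens to 85 mm and grips with 20 to 120 N. Pads are 22 mm wide; open, the fingers measure 114 mm over their backs; the gripper's body (76 mm by 85 mm) begins 54 mm behind the grasp point. The pads swing forward as they close: fully open they stand 13 mm farther back than shut.
Start: joints at [1.285, 0.332, -0.065, 1.46, 0.022, 1.35, -0.088], TCP at [0.162, -0.604, 0.231] pointing down, gripper open.
Joint ranges: [-2.6, 2.6], [-0.5, 2.12], [-1.47, 1.34], [0.16, 2.42], [-1.27, 4.41], [0.06, 2.06], [-2.6, 2.6]. Speed limits (rad/s): [2.22, 2.22, 2.79, 2.79, 3.14, 3.14, 3.14].

INTERFACE

Orientations are given as a unit quaternion [x, y, z, w].
In Python, from workcell import monitor, eyes, ticket, models gives the robot as it stands.
- The arm moves only by the tool servo_tool, never from a script. Its argument "motion" is a list of rows, each a list of 7 numbers: the opening, from 0 (shut) to 1 (fully open), then the shift along the tool's x, y, z in m, then the turn, a rotation vector about the tool's x, y, z in degrees. In form: [[fingers, tx, ty, tz, rx, ry, rz], ...]. A call has 1 to 20 rows; each row is the pose to reach, as a shift and turn from the pose commanded when the call began, along the tool's axes at that moment; what a row does not reach only later rows make up. A row lasts 1/8 s, in which the tool goes at most 62.5 mm and 10.7 degrees, less where a joint would pass 70% of its speed; a pose out of reach is approached as far as the arm can. A call with a gripper value outside its range is refused whole. The fingers move at their own pace and stop on an object; "grip_force" is the grip in N (left out, the last holds). Time passes only in rows, so rows that repeat a pose let the fingers close. It gives the time, the measured TCP pose, the force and the opening at its end, in the units of the state.
- monitor.get_obs(): the state, without advancing time (a new reading comes with each control period).
- eyes.camera(name): name is "side" or "top"; returns (picture, depth): 420x560x3 uint8, blue, green, red; 420x560 float32, m along the optical axis (not along the pixel's ray), 0 where there is no reading.
- eyes.camera_info(name): a dict with "intrinsics" (3x3 intrinsics, pixels), "k1" (the pictures are not rectified: a ray, as slopes to the right and down, at radius r is drawn at 1 + k1 r^2 times it, then the intrinsics apply), "extrinsics" (4x4, takes a point from world to camera coordinates). Camera axes: x right, y down, z forward; pixel columns grow to the right and rows downward; lengths in m; the calibration is good to about 2 mm. A picture is of the moment at which its call begins. camera_info takes no time and is no camera call.
- ticket.hand_in(): hands the job in, once; it reports no verdict.
Trained networks look in the newest picture that a camera, given by its name, has taken for a name from the list of things; names that differ only in an ending like _2 or _b are one class to them, and where a whole thing is asked for, a point or a joint stands for the part that bears it (a point fixed in the world has none). Each returns a list of dicts, best first, with "confidence" (0 to 1); they miss things now and then, are a little off and sometimes report something else, mostly with a low value. They report only what shows in the picture. A call takes as long as a camera call. They do not tell look-alikes from the thing itself.
- models.boxes_of(camera, thing): "point" ([x, y, z] in m, in the coordinates of the camera as it stood for that picture, good to about 4 mm: the middle of the surface that is visible of it).
The state is a dict: "clock": time; "joint_pos": joint angles; "joint_velocities": joint speeds; "tau": joint torques, N m; "position": TCP position; "ee_rot": TCP orientation; "ft_force": force on the tool from outside, world axes, zero at the start; "torque": the same for the moment, N m; "grip_width": opening from 0.0 (shut) to 1.0 (fully open).
Only numpy, scipy, OpenCV 4.12 (cv2) and the standard library are available. Lean on these libraries where they do the work, as an engineer would, in place of code of your own. Each camera call takes 0.05 s, during which the arm holds its last target. There are 200 camera calls.

## Working session

There is one attempt and no reset: what is moved stays moved. The work goes in short steps, Python scripts to look and compute and a tool call to move; the robot and the scene stay as the last step left them, time stands still between calls to the robot, and variables do not carry over. Pictures are saved under pics/ and viewed, about 8 in all and at most 12, crops included, and the job is handed in when it is done.

Besides the shell and the picture viewer there is one more tool, called after "Emit:" by a JSON object that holds its "method" and its "body". servo_tool: Moves the arm, as the interface text tells. Its arguments: {"type":"object","properties":{"motion":{"type":"array"},"grip_force":{"type":"number"}},"required":["motion"]}

```bash
mkdir -p pics; cat > h.py <<'E'
import numpy as np, cv2
from workcell import monitor, eyes, ticket, models
def info(n):
    i=eyes.camera_info(n); return np.array(i["intrinsics"]),i["k1"],np.array(i["extrinsics"])
def toworld(n,p):
    E=info(n)[2]; return np.linalg.inv(E)[:3]@np.append(p,1)
def ray(n,uv):
    K,k,E=info(n); return cv2.undistortPoints(np.array(uv,float).reshape(-1,1,2),K,np.array([k,0,0,0,0.]))[:,0]
def pix2w(n,u,v,d):
    x,y=ray(n,[[u,v]])[0]; return toworld(n,[x*d,y*d,d])
def w2pix(n,P):
    K,k,E=info(n); return cv2.projectPoints(np.array(P,float).reshape(-1,1,3),cv2.Rodrigues(E[:3,:3])[0],E[:3,3],K,np.array([k,0,0,0,0.]))[0][:,0]
def cloud(n,d):
    v,u=np.mgrid[:d.shape[0],:d.shape[1]]
    r=ray(n,np.stack([u.ravel(),v.ravel()],1)); E=np.linalg.inv(info(n)[2])
    c=np.c_[r,np.ones(len(r))]*d.reshape(-1,1)
    return (c@E[:3,:3].T+E[:3,3]).reshape(*d.shape,3)
E
cat > a.py <<'E'
from h import *
o=monitor.get_obs(); print({k:np.round(v,3) for k,v in o.items()})
for n in("top","side"):
    im,d=eyes.camera(n); cv2.imwrite(f"pics/{n}0.png",im); np.save(f"pics/{n}0.npy",d)
    print(n,np.round(np.linalg.inv(info(n)[2]),2).tolist())
    for t in("post","tall_spacer","short_spacer","cap"):
        for r in models.boxes_of(n,t):
            w=toworld(n,r["point"]); print(n,t,round(r["confidence"],2),w.round(3),w2pix(n,w).round(0))
E
python3 a.py
```

```text
{'clock': np.float64(0.0), 'joint_pos': array([ 1.285,  0.333, -0.065,  1.461,  0.022,  1.35 , -0.088]), 'joint_velocities': array([ 0.002,  0.001, -0.001, -0.001,  0.   , -0.001, -0.002]), 'tau': array([ 2.0000e-03, -6.2544e+01,  5.0000e-02, -3.9160e+01,  1.6000e-02,
        1.0000e-02,  0.0000e+00]), 'position': array([ 0.162, -0.603,  0.231]), 'ee_rot': array([ 0.794, -0.608, -0.001, -0.   ]), 'ft_force': array([-0.112,  0.773, -0.545]), 'torque': array([ 0.063, -0.005,  0.014]), 'grip_width': np.float64(0.996)}
top [[0.02, -0.99, 0.12, 0.41], [-1.0, -0.02, 0.01, 0.04], [-0.0, -0.12, -0.99, 1.14], [0.0, 0.0, 0.0, 1.0]]
top post 0.94 [ 0.573 -0.295  0.014] [[406. 201.]]
top tall_spacer 0.77 [0.658 0.347 0.037] [[174. 165.]]
top tall_spacer 0.72 [0.575 0.315 0.038] [[184. 195.]]
top tall_spacer 0.68 [0.519 0.408 0.036] [[149. 215.]]
top tall_spacer 0.53 [0.516 0.202 0.038] [[225. 217.]]
top short_spacer 0.49 [0.441 0.279 0.023] [[196. 245.]]
top cap 0.53 [ 0.595 -0.108  0.03 ] [[339. 191.]]
top cap 0.37 [0.442 0.277 0.023] [[197. 245.]]
side [[-0.85, -0.23, 0.47, 0.06], [-0.52, 0.34, -0.78, 0.85], [0.02, -0.91, -0.41, 0.48], [0.0, 0.0, 0.0, 1.0]]
side post 0.92 [ 0.562 -0.293  0.012] [[324. 188.]]
side tall_spacer 0.98 [0.512 0.419 0.03 ] [[183. 300.]]
side tall_spacer 0.87 [0.648 0.353 0.031] [[157. 262.]]
side tall_spacer 0.67 [0.503 0.221 0.024] [[249. 258.]]
side short_spacer 0.97 [0.436 0.284 0.016] [[259. 285.]]
side cap 0.85 [ 0.592 -0.095  0.024] [[287. 203.]]
```

```bash
python3 - <<'E'
import cv2
a=cv2.imread("pics/top0.png"); b=cv2.imread("pics/side0.png")
cv2.imwrite("pics/top0b.png",cv2.resize(a,(800,600)))
c=cv2.resize(a[140:270,130:250],None,fx=3.3,fy=3.3,interpolation=3)
d=cv2.resize(b[225:335,135:315],None,fx=2.2,fy=2.2,interpolation=3)
import numpy as np
o=np.zeros((430,800,3),np.uint8); o[:c.shape[0],:c.shape[1]]=c; o[:d.shape[0],402:402+d.shape[1]]=d[:,:398]
cv2.imwrite("pics/crop0.png",o)
E
```

```text
(no output)
```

View pics/top0b.png

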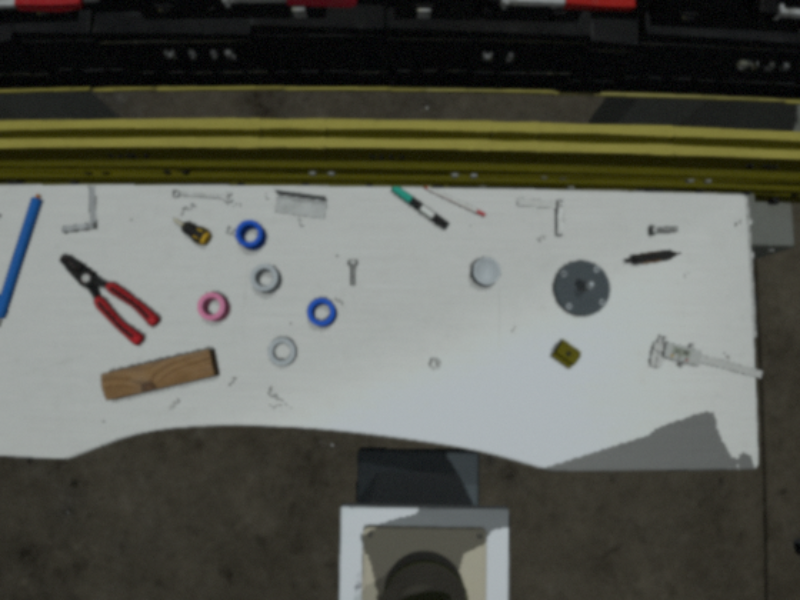

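View pics/side0.png

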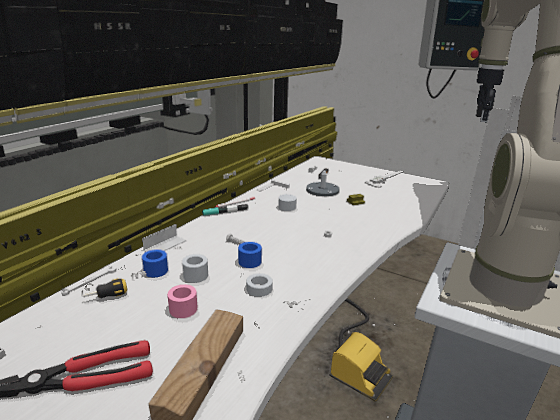

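View pics/crop0.png

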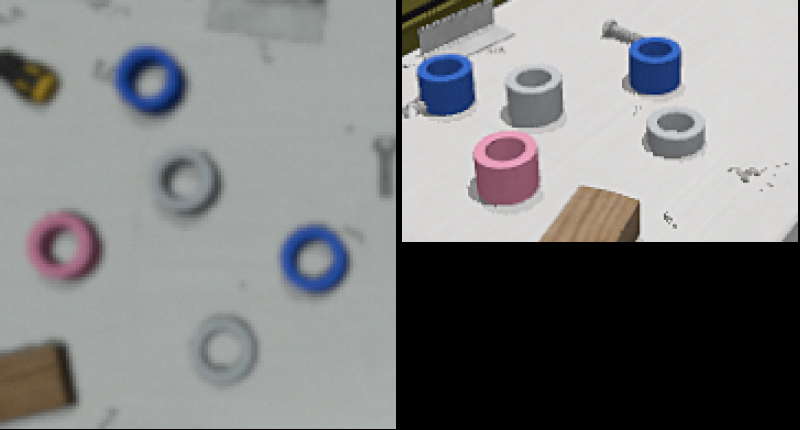

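Pictures (top-camera pixels): candidates for the taller spacer are grey ring (184,195), side (195,268); grey ring (196,245), side (259,285); blue (174,165) and (225,217); pink (149,215). The crop shows the grey ring at (184,195) is plainly the taller of the two steel ones, so it is the tall_spacer. Grey (196,245) is the short one, and blue and pink are look-alikes. The cap is at (339,191), and the post at (406,201).

```bash
cat > m.py <<'E'
from h import *
from scipy.optimize import least_squares
def circ(P,r0=None):
    c0=P.mean(0)
    f=(lambda q:np.hypot(*(P-q[:2]).T)-(q[2] if r0 is None else r0))
    s=least_squares(f,np.r_[c0,.027],loss="soft_l1",f_scale=.002); return s.x
def top(n,d,c,h,R=.05):
    W=cloud(n,d); m=(np.hypot(W[...,0]-c[0],W[...,1]-c[1])<R)&(d>0)
    P=W[m]; return P
def ring(n,d,c,lo=.012):
    P=top(n,d,c,0,.05); z=P[:,2]; T=P[z>lo]; zt=np.percentile(T[:,2],85)
    A=T[abs(T[:,2]-zt)<.006]
    hull=cv2.convexHull(A[:,:2].astype(np.float32))[:,0]
    (x,y),r=cv2.minEnclosingCircle(hull)
    return len(A),zt.round(4),np.median(z[z<.01]).round(4),circ(hull.astype(float)).round(4),(round(x,4),round(y,4),round(r,4))
E
python3 - <<'E'
from m import *
for n in("top","side"):
    d=np.load(f"pics/{n}0.npy")
    for t,c in dict(tall=(.575,.315),short=(.441,.279),cap=(.595,-.105),foot=(.57,-.295)).items():
        try: print(n,t,ring(n,d,c,.006 if t=="foot" else .012))
        except Exception as e: print(n,t,e)
    P=top(n,d,(.57,-.295),0,.08); S=P[P[:,2]>.035]; print("spindle",len(S),S.mean(0).round(4) if len(S) else 0, S.max(0) if len(S) else 0)
    F=P[(P[:,2]>.006)&(P[:,2]<.02)]; h=cv2.convexHull(F[:,:2].astype(np.float32)); print("foot",cv2.minEnclosingCircle(h),circ(h[:,0].astype(float)),np.median(F[:,2]))
E
```

```text
top tall (187, np.float64(0.0401), np.float64(-0.0013), array([0.5767, 0.3146, 0.0264]), (0.5769, 0.3148, 0.027))
top short (181, np.float64(0.023), np.float64(-0.001), array([0.4402, 0.2791, 0.0264]), (0.4401, 0.2791, 0.0271))
top cap (285, np.float64(0.0365), np.float64(-0.0009), array([ 0.597 , -0.1101,  0.0262]), (0.5976, -0.1101, 0.027))
top foot (842, np.float64(0.0147), np.float64(0.009), array([ 0.5698, -0.2952,  0.0494]), (0.5699, -0.2951, 0.0501))
spindle 53 [ 0.5695 -0.2957  0.057 ] [ 0.58003212 -0.28932678  0.0693214 ]
foot ((0.5670903921127319, -0.2933327555656433), 0.062123700976371765) [ 0.57148587 -0.29835157  0.05432101] 0.011496344081832977
side tall (253, np.float64(0.041), np.float64(0.0009), array([0.5789, 0.3137, 0.0266]), (0.5787, 0.3138, 0.0278))
side short (265, np.float64(0.0232), np.float64(0.0008), array([0.4399, 0.2772, 0.027 ]), (0.4403, 0.2783, 0.0284))
side cap (112, np.float64(0.0357), np.float64(-0.0023), array([ 0.5965, -0.1091,  0.0261]), (0.5973, -0.1089, 0.0277))
side foot (18, np.float64(0.0362), np.float64(-0.7192), array([ 0.5696, -0.2983,  0.0092]), (0.5692, -0.298, 0.0099))
spindle 54 [ 0.5695 -0.2956  0.0514] [ 0.57947992 -0.28847957  0.06793435]
foot ((0.5718981623649597, -0.2998073697090149), 0.05639932304620743) [ 0.57115162 -0.29906873  0.05431528] 0.011069030853257306
```

```bash
cat > g.py <<'E'
from h import *
from scipy.spatial.transform import Rotation as R
import sys
def go(*pts,head=None):
    o=monitor.get_obs(); T=R.from_quat(o["ee_rot"])
    print("t",round(float(o["clock"]),2),"pos",np.round(o["position"],4),"F",np.round(o["ft_force"],1),"w",round(float(o["grip_width"]),3))
    for p in pts:
        print(p,"shift",T.inv().apply(np.array(p)-o["position"]).round(4))
    if head is not None:
        h=np.radians(head); x=[np.cos(h),np.sin(h),0]; y=np.cross([0,0,-1],x)
        G=R.from_matrix(np.c_[x,y,[0,0,-1]]); print("turn",np.degrees((T.inv()*G).as_rotvec()).round(2))
E
python3 -c "
from g import *
go((.48,-.25,.2),(.5775,.314,.13),head=-18)"
```

```text
t 0.5 pos [ 0.1624 -0.6035  0.2313] F [-0.6 -0.8 -0.1] w 1.004
(0.48, -0.25, 0.2) shift [-0.2589 -0.3985  0.0313]
(0.5775, 0.314, 0.13) shift [-0.7782 -0.6392  0.1013]
turn [  0.    -0.   -56.94]
```

Emit:
{"method": "servo_tool", "body": {"motion": [[1, -0.029, -0.044, 0.003, 0, 0, -3], [1, -0.058, -0.088, 0.007, 0, 0, -6], [1, -0.087, -0.132, 0.01, 0, 0, -9], [1, -0.116, -0.176, 0.014, 0, 0, -12], [1, -0.145, -0.22, 0.017, 0, 0, -15], [1, -0.174, -0.265, 0.021, 0, 0, -18], [1, -0.202, -0.31, 0.024, 0, 0, -21], [1, -0.23, -0.354, 0.028, 0, 0, -24], [1, -0.259, -0.398, 0.031, 0, 0, -27], [1, -0.306, -0.42, 0.038, 0, 0, -30], [1, -0.353, -0.442, 0.044, 0, 0, -33], [1, -0.4, -0.464, 0.05, 0, 0, -36], [1, -0.448, -0.486, 0.057, 0, 0, -39], [1, -0.495, -0.508, 0.063, 0, 0, -42], [1, -0.542, -0.53, 0.07, 0, 0, -45], [1, -0.589, -0.551, 0.076, 0, 0, -48], [1, -0.636, -0.573, 0.082, 0, 0, -51], [1, -0.684, -0.595, 0.088, 0, 0, -54], [1, -0.731, -0.617, 0.095, 0, 0, -57], [1, -0.778, -0.639, 0.101, 0, 0, -57]]}}

```text
clock: 3.0
position: [0.5778, 0.315, 0.1299]
ee_rot: [0.988, -0.156, 0.0, 0.0]
ft_force: [0.4, -0.3, 0.5]
grip_width: 0.996
```

```bash
python3 -c "
from g import *
go((.5775,.314,.13),(.5775,.314,.06),(.5775,.314,.004),head=-18)"
```

```text
t 3.0 pos [0.5778 0.315  0.1299] F [ 0.4 -0.3  0.5] w 0.996
(0.5775, 0.314, 0.13) shift [ 0.0001  0.0011 -0.0001]
(0.5775, 0.314, 0.06) shift [0.     0.001  0.0699]
(0.5775, 0.314, 0.004) shift [0.     0.001  0.1259]
turn [ 0.02 -0.02  0.06]
```

Emit:
{"method": "servo_tool", "body": {"motion": [[1, 0, 0.001, 0.03, 0, 0, 0], [1, 0, 0.001, 0.06, 0, 0, 0], [1, 0, 0.001, 0.085, 0, 0, 0], [1, 0, 0.001, 0.105, 0, 0, 0], [1, 0, 0.001, 0.12, 0, 0, 0], [1, 0, 0.001, 0.126, 0, 0, 0], [1, 0, 0.001, 0.126, 0, 0, 0], [0, 0, 0.001, 0.126, 0, 0, 0], [0, 0, 0.001, 0.126, 0, 0, 0], [0, 0, 0.001, 0.126, 0, 0, 0], [0, 0, 0.001, 0.126, 0, 0, 0], [0, 0, 0.001, 0.126, 0, 0, 0], [0, 0, 0.001, 0.126, 0, 0, 0]], "grip_force": 50}}

```text
clock: 4.62
position: [0.5777, 0.313, 0.0055]
ee_rot: [0.988, -0.156, 0.001, -0.0]
ft_force: [-0.3, -1.4, 5.9]
grip_width: 0.626
```

Emit:
{"method": "servo_tool", "body": {"motion": [[0, 0, 0, -0.01, 0, 0, 0], [0, 0, 0, -0.03, 0, 0, 0], [0, 0, 0, -0.06, 0, 0, 0], [0, 0, 0, -0.1, 0, 0, 0], [0, 0, 0, -0.14, 0, 0, 0], [0, 0, 0, -0.155, 0, 0, 0], [0, 0, 0, -0.155, 0, 0, 0]]}}

```text
clock: 5.5
position: [0.5773, 0.313, 0.16]
ee_rot: [0.988, -0.156, 0.001, -0.0]
ft_force: [0.1, -0.2, -2.4]
grip_width: 0.622
```

```bash
python3 -c "
from g import *
from m import *
go((.52,0,.16),(.57,-.297,.16),head=-18)
n='side'; im,d=eyes.camera(n); cv2.imwrite('pics/side1.png',im[120:320])
o=monitor.get_obs()['position']
P=top(n,d,o[:2],0,.04); print(len(P)); z=P[:,2]
# world points below/around tool
T=P[(z>.12)&(z<.24)]
for a in np.arange(.14,.22,.005):
  q=T[abs(T[:,2]-a)<.0025]
  if len(q): print(a.round(3),len(q),q.min(0).round(3),q.max(0).round(3))
"
```

```text
t 5.5 pos [0.5773 0.313  0.16  ] F [ 0.1 -0.2 -2.4] w 0.622
(0.52, 0, 0.16) shift [ 4.190e-02  3.154e-01 -2.000e-04]
(0.57, -0.297, 0.16) shift [ 1.810e-01  5.825e-01 -2.000e-04]
turn [-0.05 -0.07  0.06]
4545
0.155 32 [0.552 0.301 0.154] [0.596 0.341 0.157]
0.16 51 [0.551 0.308 0.158] [0.595 0.34  0.162]
0.165 56 [0.542 0.315 0.163] [0.593 0.342 0.167]
0.17 57 [0.539 0.317 0.168] [0.592 0.341 0.172]
0.175 67 [0.538 0.319 0.173] [0.592 0.341 0.177]
0.18 70 [0.538 0.298 0.178] [0.596 0.341 0.182]
0.185 91 [0.538 0.297 0.183] [0.596 0.341 0.187]
0.19 98 [0.538 0.297 0.188] [0.613 0.342 0.192]
0.195 134 [0.538 0.293 0.193] [0.612 0.34  0.197]
0.2 51 [0.538 0.294 0.198] [0.615 0.333 0.202]
0.205 33 [0.544 0.296 0.203] [0.616 0.335 0.207]
0.21 38 [0.543 0.295 0.208] [0.616 0.336 0.212]
0.215 45 [0.538 0.295 0.213] [0.615 0.335 0.217]
```

View pics/side1.png

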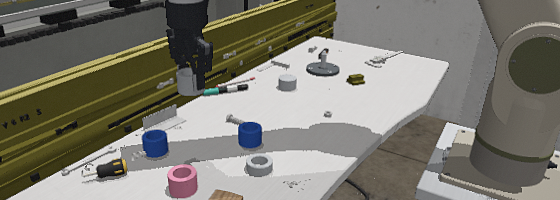

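Emit:
{"method": "servo_tool", "body": {"motion": [[0, 0.013, 0.042, 0, 0, 0, 0], [0, 0.026, 0.084, 0, 0, 0, 0], [0, 0.039, 0.126, 0, 0, 0, 0], [0, 0.052, 0.168, 0, 0, 0, 0], [0, 0.065, 0.21, 0, 0, 0, 0], [0, 0.078, 0.252, 0, 0, 0, 0], [0, 0.091, 0.294, 0, 0, 0, 0], [0, 0.104, 0.336, 0, 0, 0, 0], [0, 0.117, 0.378, 0, 0, 0, 0], [0, 0.13, 0.42, 0, 0, 0, 0], [0, 0.143, 0.462, 0, 0, 0, 0], [0, 0.156, 0.504, 0, 0, 0, 0], [0, 0.17, 0.546, 0, 0, 0, 0], [0, 0.183, 0.583, 0, 0, 0, 0], [0, 0.183, 0.583, -0.06, 0, 0, 0], [0, 0.183, 0.583, -0.06, 0, 0, 0]]}}

```text
clock: 7.55
position: [0.573, -0.299, 0.222]
ee_rot: [0.988, -0.156, 0.002, 0.0]
ft_force: [0.9, 0.1, -2.8]
grip_width: 0.618
```

```bash
cat > v.py <<'E'
from g import *
from m import *
o=monitor.get_obs()['position']
go((.5713,-.2985,.09),(.5713,-.2985,.018),head=-18)
n='side'; im,d=eyes.camera(n)
W=cloud(n,d); ok=(d>0)&(np.hypot(W[...,0]-.57,W[...,1]+.297)<.09)
Z=W[...,2]
S=W[ok&(Z>.02)&(Z<.058)&(np.hypot(W[...,0]-.57,W[...,1]+.297)<.025)]
C=np.linalg.inv(info(n)[2])[:3,3]
def cyl(P,r):
    f=lambda q:np.hypot(P[:,0]-q[0],P[:,1]-q[1])-r
    g=P[:,:2].mean(0); u=g-C[:2]; u/=np.hypot(*u)
    return least_squares(f,g+u*r*.7,loss="soft_l1",f_scale=.001).x.round(4),len(P)
print("spindle",cyl(S,.009))
F=W[ok&(Z>.008)&(Z<.016)]; h=cv2.convexHull(F[:,:2].astype(np.float32)); print("foot",circ(h[:,0].astype(float)))
b=o[2]-.0055
Q=W[(d>0)&(np.hypot(W[...,0]-o[0],W[...,1]-o[1])<.032)&(Z>b-.004)&(Z<b+.02)]
print("ring",cyl(Q,.027),"zmin",np.percentile(Q[:,2],2).round(4),"tcp",o.round(4))
u,v=w2pix(n,[[.57,-.297,.08]])[0].astype(int)
import sys
cv2.imwrite(f'pics/{sys.argv[1]}.png',cv2.resize(im[max(0,v-80):v+80,max(0,u-100):u+100],None,fx=3.5,fy=3.5,interpolation=3))
E
python3 v.py p1
```

```text
t 7.55 pos [ 0.573 -0.299  0.222] F [ 0.9  0.1 -2.8] w 0.618
(0.5713, -0.2985, 0.09) shift [-2.30e-03  1.00e-04  1.32e-01]
(0.5713, -0.2985, 0.018) shift [-2.70e-03  1.00e-04  2.04e-01]
turn [ 0.01 -0.27  0.01]
spindle (array([ 0.5723, -0.3021]), 61)
foot [ 0.57101037 -0.29859397  0.05395753]
ring (array([ 0.5722, -0.3001]), 99) zmin 0.2167 tcp [ 0.573 -0.299  0.222]
```

View pics/p1.png

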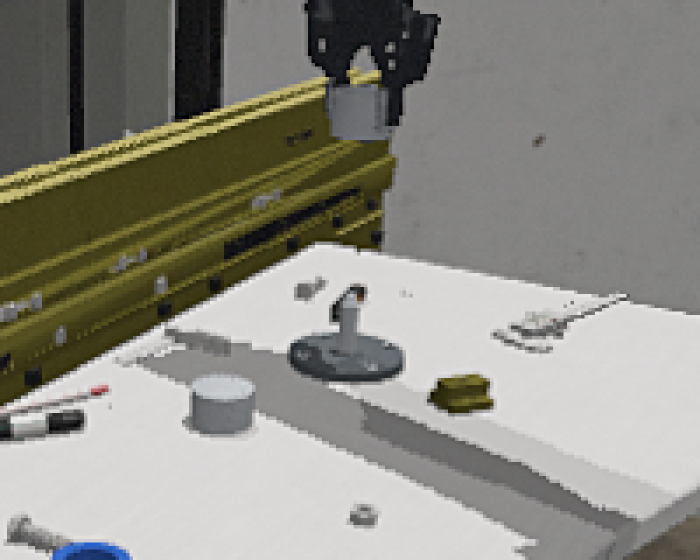

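Emit:
{"method": "servo_tool", "body": {"motion": [[0, -0.001, 0, 0.04, 0, 0, 0], [0, -0.001, 0, 0.09, 0, 0, 0], [0, -0.001, 0, 0.12, 0, 0, 0], [0, -0.001, 0, 0.14, 0, 0, 0], [0, -0.001, 0, 0.15, 0, 0, 0], [0, -0.001, 0, 0.16, 0, 0, 0], [0, -0.001, 0, 0.16, 0, 0, 0]]}}

```text
clock: 8.48
position: [0.5706, -0.2979, 0.0592]
ee_rot: [0.988, -0.156, -0.0, 0.0]
ft_force: [-0.5, 0.2, -3.0]
grip_width: 0.622
```

```bash
python3 v.py p2
```

```text
t 8.47 pos [ 0.5706 -0.2979  0.0592] F [-0.5  0.2 -3. ] w 0.622
(0.5713, -0.2985, 0.09) shift [ 0.0009  0.0003 -0.0308]
(0.5713, -0.2985, 0.018) shift [0.0009 0.0003 0.0412]
turn [0.   0.01 0.06]
spindle (array([ 0.5707, -0.3008]), 45)
foot [ 0.57163617 -0.29918107  0.05487216]
ring (array([ 0.5703, -0.2986]), 88) zmin 0.0533 tcp [ 0.5706 -0.2979  0.0592]
```

View pics/p2.png

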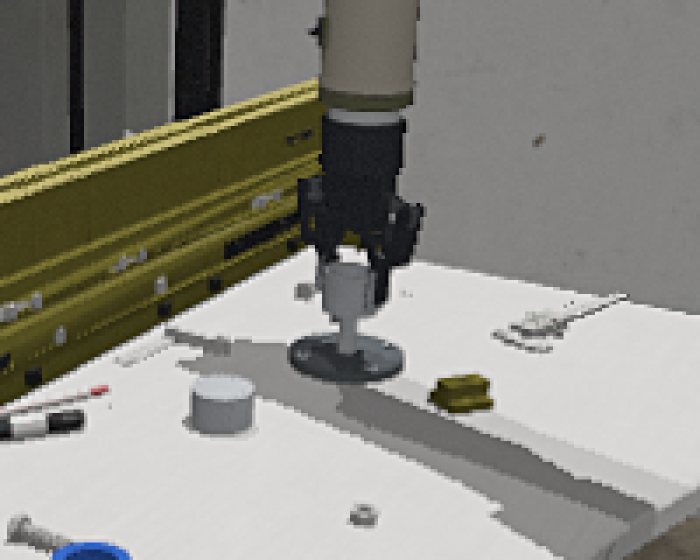

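The ring at (349,290) sits over the spindle tip, with the spindle showing below at (348,335), well centred. I'll lower it.

Emit:
{"method": "servo_tool", "body": {"motion": [[0, 0.001, 0, 0.015, 0, 0, 0], [0, 0.001, 0, 0.028, 0, 0, 0], [0, 0.001, 0, 0.036, 0, 0, 0], [0, 0.001, 0, 0.04, 0, 0, 0], [0, 0.001, 0, 0.041, 0, 0, 0], [0, 0.001, 0, 0.041, 0, 0, 0]]}}

```text
clock: 9.28
position: [0.5718, -0.2983, 0.0186]
ee_rot: [0.988, -0.156, 0.0, 0.0]
ft_force: [-0.7, -0.7, -2.4]
grip_width: 0.623
```

Emit:
{"method": "servo_tool", "body": {"motion": [[0, 0, 0, 0.001, 0, 0, 0], [0, 0, 0, 0.001, 0, 0, 0], [0.75, 0, 0, 0.001, 0, 0, 0], [1, 0, 0, 0.001, 0, 0, 0], [1, 0, 0, 0.001, 0, 0, 0], [1, 0, 0, 0.001, 0, 0, 0], [1, 0, 0, -0.01, 0, 0, 0], [1, 0, 0, -0.03, 0, 0, 0], [1, 0, 0, -0.06, 0, 0, 0], [1, 0, 0, -0.1, 0, 0, 0], [1, 0, 0, -0.14, 0, 0, 0], [1, 0, 0, -0.16, 0, 0, 0], [1, 0, 0, -0.16, 0, 0, 0]]}}

```text
clock: 10.9
position: [0.5722, -0.2985, 0.1802]
ee_rot: [0.988, -0.156, 0.001, 0.001]
ft_force: [0.3, 0.8, -1.6]
grip_width: 1.004
```

```bash
cat > w.py <<'E'
from m import *
from g import *
for n in('top','side'):
    im,d=eyes.camera(n); cv2.imwrite(f'pics/{n}2.png',im)
    for t,c,lo in (('stack',(.571,-.298),.045),('cap',(.597,-.1096),.012),('short',(.44,.279),.012)):
        try: print(n,t,ring(n,d,c,lo))
        except Exception as e: print(n,t,e)
go((.597,-.1096,.18),(.597,-.1096,.06),(.597,-.1096,.004),head=-18)
E
python3 w.py
```

```text
top stack (1134, np.float64(0.5768), np.float64(0.0089), array([ 0.5681, -0.2958,  0.0473]), (0.5672, -0.295, 0.0491))
top cap (284, np.float64(0.037), np.float64(-0.0008), array([ 0.5971, -0.11  ,  0.0262]), (0.5972, -0.1097, 0.027))
top short (187, np.float64(0.0227), np.float64(-0.0011), array([0.4403, 0.2794, 0.0265]), (0.4401, 0.2794, 0.0272))
side stack (135, np.float64(0.4667), np.float64(-0.7197), array([ 0.5687, -0.2935,  0.0428]), (0.5662, -0.2874, 0.0429))
side cap (113, np.float64(0.0357), np.float64(-0.0026), array([ 0.5975, -0.1093,  0.0264]), (0.5962, -0.1084, 0.0288))
side short (272, np.float64(0.023), np.float64(0.0007), array([0.4401, 0.2771, 0.0272]), (0.4405, 0.2768, 0.0285))
t 11.0 pos [ 0.571  -0.2981  0.1773] F [ 0.   0.7 -0.9] w 1.001
(0.597, -0.1096, 0.18) shift [-0.0333 -0.1873 -0.0027]
(0.597, -0.1096, 0.06) shift [-0.0332 -0.1873  0.1173]
(0.597, -0.1096, 0.004) shift [-0.0331 -0.1873  0.1733]
turn [-0.    0.08  0.06]
```

Emit:
{"method": "servo_tool", "body": {"motion": [[1, -0.008, -0.047, 0, 0, 0, 0], [1, -0.016, -0.094, 0, 0, 0, 0], [1, -0.025, -0.141, 0, 0, 0, 0], [1, -0.033, -0.187, 0, 0, 0, 0], [1, -0.033, -0.187, 0.02, 0, 0, 0], [1, -0.033, -0.187, 0.05, 0, 0, 0], [1, -0.033, -0.187, 0.08, 0, 0, 0], [1, -0.033, -0.187, 0.08, 0, 0, 0]]}}

```text
clock: 12.0
position: [0.5952, -0.1108, 0.0946]
ee_rot: [0.988, -0.156, -0.003, -0.0]
ft_force: [-0.5, 0.4, 0.5]
grip_width: 1.0
```

```bash
cat > s.py <<'E'
from m import *
from g import *
import sys
for n in('top','side'):
    im,d=eyes.camera(n); W=cloud(n,d)
    q=np.hypot(W[...,0]-.571,W[...,1]+.298)
    A=W[(d>0)&(q<.04)&(q>.012)&(W[...,2]>.044)&(W[...,2]<.12)]
    for lo,hi in((.044,.06),(.07,.1)):
        B=A[(A[:,2]>lo)&(A[:,2]<hi)]
        if len(B)>10: print(n,lo,len(B),np.median(B[:,2]).round(4),circ(cv2.convexHull(B[:,:2].astype(np.float32))[:,0].astype(float)).round(4))
    u,v=w2pix(n,[[.57,-.297,.05]])[0].astype(int)
    cr=cv2.resize(im[max(0,v-45):v+45,u-45:u+45],(396,396),interpolation=3)
    out=cr if n=='top' else np.hstack([out,cr])
cv2.imwrite(f'pics/{sys.argv[1]}.png',out)
go((.597,-.1096,.05),(.597,-.1096,.003),head=-18)
E
python3 s.py s1
```

```text
top 0.044 66 0.0509 [ 0.572  -0.3016  0.0223]
side 0.044 77 0.0501 [ 0.57   -0.2952  0.0269]
t 12.1 pos [ 0.5975 -0.1106  0.0981] F [-0.3 -0.1  0.5] w 0.999
(0.597, -0.1096, 0.05) shift [-0.0007 -0.0008  0.0481]
(0.597, -0.1096, 0.003) shift [-0.0007 -0.0008  0.0951]
turn [0.   0.05 0.03]
```

View pics/s1.png

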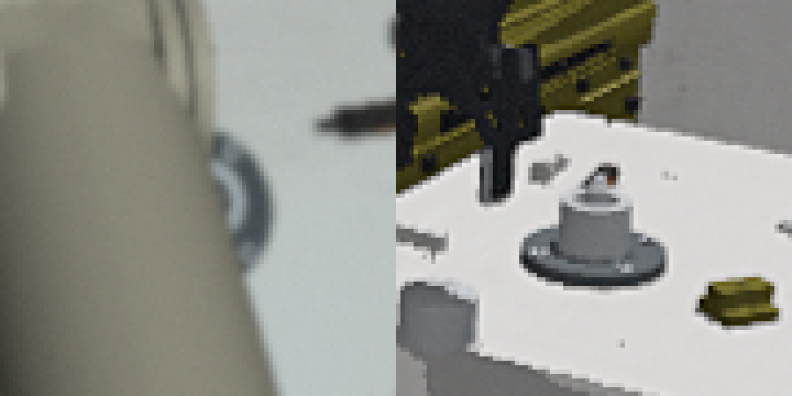

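The spacer stands flat on the foot with the spindle in its bore (right half, (596,215)). Its top reads 50–51 mm, against the expected 52. Next is the cap.

Emit:
{"method": "servo_tool", "body": {"motion": [[1, -0.001, -0.001, 0.03, 0, 0, 0], [1, -0.001, -0.001, 0.055, 0, 0, 0], [1, -0.001, -0.001, 0.075, 0, 0, 0], [1, -0.001, -0.001, 0.088, 0, 0, 0], [1, -0.001, -0.001, 0.094, 0, 0, 0], [1, -0.001, -0.001, 0.094, 0, 0, 0], [0, -0.001, -0.001, 0.094, 0, 0, 0], [0, -0.001, -0.001, 0.094, 0, 0, 0], [0, -0.001, -0.001, 0.094, 0, 0, 0], [0, -0.001, -0.001, 0.094, 0, 0, 0], [0, -0.001, -0.001, 0.094, 0, 0, 0], [0, -0.001, -0.001, 0.094, 0, 0, 0]]}}

```text
clock: 13.6
position: [0.5981, -0.1091, 0.0056]
ee_rot: [0.988, -0.156, 0.001, 0.0]
ft_force: [-1.1, -0.4, 5.9]
grip_width: 0.616
```

Emit:
{"method": "servo_tool", "body": {"motion": [[0, 0, 0, -0.01, 0, 0, 0], [0, 0, 0, -0.03, 0, 0, 0], [0, 0, 0, -0.06, 0, 0, 0], [0, 0, 0, -0.1, 0, 0, 0], [0, 0, 0, -0.14, 0, 0, 0], [0, 0, 0, -0.155, 0, 0, 0], [0, 0, 0, -0.155, 0, 0, 0]]}}

```text
clock: 14.48
position: [0.5973, -0.109, 0.16]
ee_rot: [0.988, -0.156, 0.001, 0.0]
ft_force: [-1.0, -0.8, -4.5]
grip_width: 0.62
```

```bash
python3 -c "
from g import *
go((.5717,-.2985,.16),head=-18)"
```

```text
t 14.47 pos [ 0.5973 -0.109   0.16  ] F [-1.  -0.8 -4.5] w 0.62
(0.5717, -0.2985, 0.16) shift [3.400e-02 1.882e-01 1.000e-04]
turn [ 0.01 -0.08  0.05]
```

Emit:
{"method": "servo_tool", "body": {"motion": [[0, 0.008, 0.047, 0, 0, 0, 0], [0, 0.017, 0.094, 0, 0, 0, 0], [0, 0.026, 0.141, 0, 0, 0, 0], [0, 0.034, 0.188, 0, 0, 0, 0], [0, 0.034, 0.188, 0, 0, 0, 0], [0, 0.034, 0.188, 0, 0, 0, 0], [0, 0.034, 0.188, 0, 0, 0, 0]]}}

```text
clock: 15.35
position: [0.5717, -0.2965, 0.1586]
ee_rot: [0.988, -0.155, -0.0, -0.0]
ft_force: [0.4, 0.6, -3.1]
grip_width: 0.615
```

```bash
sed -i 's/,.018)/,.0575)/' v.py; python3 v.py p3
```

```text
t 15.35 pos [ 0.5717 -0.2965  0.1586] F [ 0.4  0.6 -3.1] w 0.615
(0.5713, -0.2985, 0.09) shift [0.0003 0.0021 0.0686]
(0.5713, -0.2985, 0.0575) shift [0.0003 0.0021 0.1011]
turn [-0.04  0.06  0.19]
spindle (array([ 0.5624, -0.2874]), 126)
foot [ 0.5702123  -0.29779168  0.05381781]
ring (array([ 0.5704, -0.2994]), 99) zmin 0.1541 tcp [ 0.5717 -0.2965  0.1586]
```

View pics/p3.png

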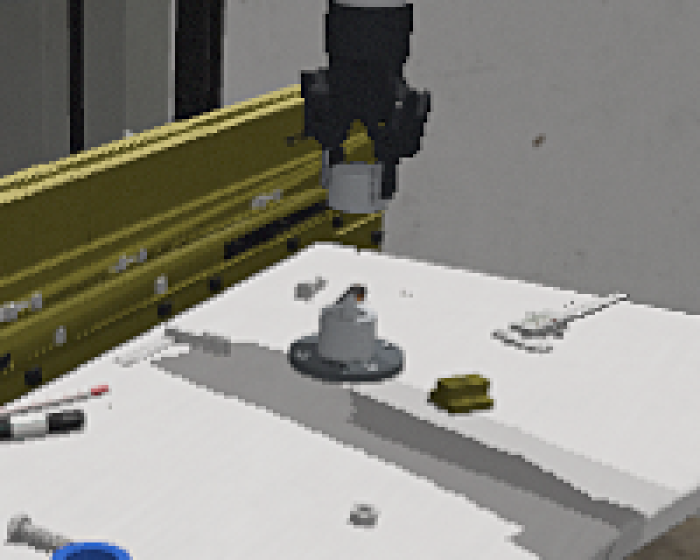

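Emit:
{"method": "servo_tool", "body": {"motion": [[0, 0, 0.001, 0.04, 0, 0, 0], [0, 0, 0.001, 0.06, 0, 0, 0], [0, 0, 0.001, 0.075, 0, 0, 0], [0, 0, 0.001, 0.085, 0, 0, 0], [0, 0, 0.001, 0.092, 0, 0, 0], [0, 0, 0.001, 0.097, 0, 0, 0], [0, 0, 0.001, 0.099, 0, 0, 0], [0, 0, 0.001, 0.099, 0, 0, 0]]}}

```text
clock: 16.4
position: [0.5713, -0.2993, 0.0605]
ee_rot: [0.988, -0.156, 0.0, 0.0]
ft_force: [1.2, -0.3, -3.0]
grip_width: 0.618
```

```bash
python3 v.py p4
```

```text
t 16.4 pos [ 0.5713 -0.2993  0.0605] F [ 1.2 -0.3 -3. ] w 0.618
(0.5713, -0.2985, 0.09) shift [-0.0003 -0.0007 -0.0295]
(0.5713, -0.2985, 0.0575) shift [-0.0003 -0.0007  0.003 ]
turn [ 0.01 -0.02  0.05]
spindle (array([ 0.5614, -0.2844]), 102)
foot [ 0.57147431 -0.29895429  0.05540046]
ring (array([ 0.5701, -0.3015]), 105) zmin 0.0514 tcp [ 0.5713 -0.2993  0.0605]
```

View pics/p4.png

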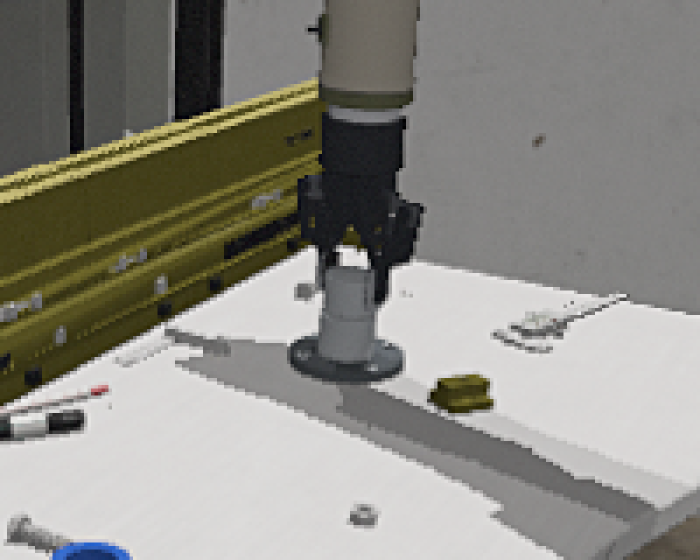

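The cap is just above the spacer and lines up with it: cap centre (350,290), spacer (347,340). I'll lower the last millimetres, release, rise and clear the view.

Emit:
{"method": "servo_tool", "body": {"motion": [[0, 0, -0.001, 0.001, 0, 0, 0], [0, 0, -0.001, 0.002, 0, 0, 0], [0, 0, -0.001, 0.003, 0, 0, 0], [0, 0, -0.001, 0.003, 0, 0, 0], [0.75, 0, -0.001, 0.003, 0, 0, 0], [1, 0, -0.001, 0.003, 0, 0, 0], [1, 0, -0.001, 0.003, 0, 0, 0], [1, 0, -0.001, 0.003, 0, 0, 0], [1, 0, -0.001, -0.01, 0, 0, 0], [1, 0, -0.001, -0.03, 0, 0, 0], [1, 0, -0.001, -0.06, 0, 0, 0], [1, 0, -0.001, -0.1, 0, 0, 0], [1, 0, -0.001, -0.13, 0, 0, 0], [1, -0.01, -0.05, -0.13, 0, 0, 0], [1, -0.02, -0.1, -0.13, 0, 0, 0], [1, -0.03, -0.15, -0.13, 0, 0, 0], [1, -0.04, -0.2, -0.13, 0, 0, 0], [1, -0.06, -0.25, -0.13, 0, 0, 0], [1, -0.07, -0.3, -0.13, 0, 0, 0], [1, -0.07, -0.3, -0.13, 0, 0, 0]]}}

```text
clock: 18.95
position: [0.5972, 0.0135, 0.1925]
ee_rot: [0.988, -0.152, 0.001, -0.001]
ft_force: [-0.3, -0.5, 0.3]
grip_width: 0.999
```

```bash
python3 s.py s2
```

```text
top 0.044 50 0.0509 [ 0.5703 -0.2946  0.0264]
top 0.07 301 0.0863 [ 0.57   -0.2973  0.027 ]
side 0.044 81 0.0515 [ 0.5697 -0.2942  0.0268]
side 0.07 122 0.083 [ 0.5694 -0.2958  0.026 ]
t 19.05 pos [0.5973 0.0079 0.1916] F [-0.2 -0.4 -0.4] w 1.001
(0.597, -0.1096, 0.05) shift [0.0356 0.1119 0.1417]
(0.597, -0.1096, 0.003) shift [0.0355 0.1119 0.1887]
turn [ 0.01 -0.09  0.11]
```

View pics/s2.png

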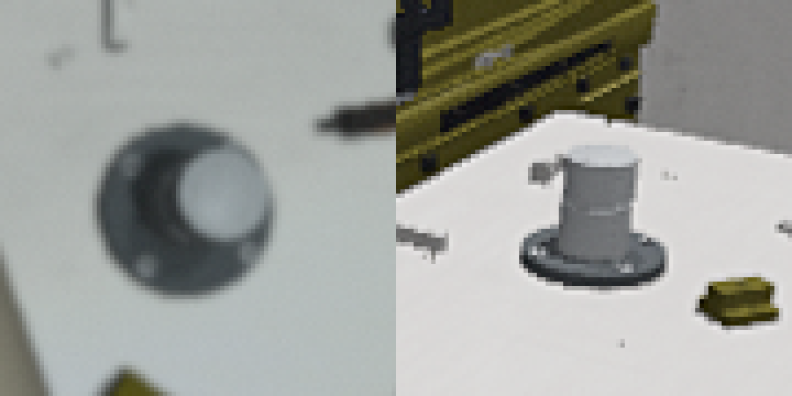

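```bash
python3 -c "
from h import *
print(ticket.hand_in())"
```

```text
the job is handed in; nothing more can be done
None
```

The taller steel spacer is over the spindle on the foot, and the closed-top cap sits on it. I handed the job in at about 19 s, with the arm clear; no verdict was reported.

- **Spacer, before the cap went on:** it stood flat and let go, with its top at 50–51 mm (52 expected).
- **Final stack:** the cap's rim and crown measured 83–86 mm (86–90 expected), so the last reading is 3 mm low from the side camera and within range from the top one. The cap's centre was at (0.570, -0.297) against the post at about (0.571, -0.298), roughly 2 mm off axis. The stack is upright in the side view.
- **Shorter ring:** I never touched it. It measured unmoved after the spacer was placed, and I did not measure it again at the end.
- **Disagreements:** the two cameras differed by 1–3 mm, within calibration. The side camera's spindle fit read up to 3 mm off the foot's centre, so I relied on the foot. While the cap was being lowered, the spindle fits were useless because the spacer covered it.

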